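# Push the jammed worm out of the mincer into the wash tray

## Robot

A 6-joint arm with a two-finger parallel gripper is mounted at the origin on the work surface. World frame = base frame: x ahead of the robot, y to its left, z up, the work surface at z = 0. Lengths are in mm, angles in rad, forces in N, time in s.
With the tool pointing down it reaches from about 375 to 900 mm from the base axis. Payload 3.1 kg.
Tool frame: the origin (TCP) lies midway between the tips of the shut fingers; the grasp point (between the pads) lies 19 mm behind it; x points along the fingers, y is the direction in which the jaws open and shut, and the axes are right-handed (so a half turn about x gives the same grasp; the last joint's range is limited). The gripper opens to 87 mm and grips with 3 to 60 N. Pads are 19 mm wide; open, the fingers measure 117 mm over their backs; the gripper's body (75 mm by 190 mm) begins 51 mm behind the grasp point.
Start: joints at [1.107, 0.527, 1.433, -0, 1.181, -0.178], TCP at [175.563, 599.812, 222.548] pointing down, gripper open.
Joint ranges: [-3.08, 3.08], [-0.75, 2.2], [0.22, 2.44], [-1.43, 4.57], [0, 2.65], [-2.85, 2.85]. Speed limits (rad/s): [2.79, 2.79, 3.14, 3.14, 3.14, 3.14].

## Interface

Orientations are given as a 3x3 rotation matrix whose columns are the frame's x, y, z axes.
In Python, from station import r, eyes, nets gives the robot as it stands.
- The arm moves only by the tool servo_tool, never from a script. Its arguments are lists of equal length, an entry for each row: "fingers": the gripper command: -1 is fully open, 1 is shut, values between are in proportion; "delta_pos": the shift along the tool's x, y, z in m, a list of three; "roll": the turn about the tool's x in rad. A call has 1 to 20 rows; each row is the pose to reach, as a shift and turn from the pose commanded when the call began, along the tool's axes at that moment; what a row does not reach only later rows make up. A row lasts 1/8 s, in which the tool goes at most 62.5 mm and 10.7 degrees, less where a joint would pass 70% of its speed; a pose out of reach is approached as far as the arm can. A call with a gripper value outside its range is refused whole. The fingers move at their own pace and stop on an object; the grip force is fixed at half the most. Time passes only in rows, so rows that repeat a pose let the fingers close. It gives the time, the measured TCP pose, the force and the opening at its end, in the units of the state.
- r.get_obs(): the state, without advancing time (a new reading comes with each control period).
- eyes.camera(name): name is "side" or "top"; returns a dict with "image" (400x640x3 uint8, red, green, blue), "K" (3x3 intrinsics, pixels), "extrinsics" (4x4, takes a point from world to camera coordinates). Camera axes: x right, y down, z forward; pixel columns grow to the right and rows downward; lengths in mm; the calibration is good to about 2 mm. A picture is of the moment at which its call begins. There is no depth.
- r.hand_in(): hands the job in, once; it reports no verdict.
Trained networks look in the newest picture that a camera, given by its name, has taken for a name from the list of things; names that differ only in an ending like _2 or _b are one class to them, and where a whole thing is asked for, a point or a joint stands for the part that bears it (a point fixed in the world has none). Each returns a list of dicts, best first, with "p" (0 to 1); they miss things now and then, are a little off and sometimes report something else, mostly with a low value. They report only what shows in the picture. A call takes as long as a camera call.
- nets.spot_in(camera, name): "position" ([column, row] in pixels, amid what is visible of it).
The state is a dict: "time_s": time; "joints": joint angles; "dq": joint speeds; "effort": joint torques, N m; "position": TCP position; "eef_rot": TCP orientation; "ft_force": force on the tool from outside, world axes, zero at the start; "ft_torque": the same for the moment, N m; "opening": opening from 0.0 (shut) to 1.0 (fully open).
Only numpy, scipy, OpenCV 4.12 (cv2) and the standard library are available. Lean on these libraries where they do the work, as an engineer would, in place of code of your own. Each camera call takes 0.05 s, during which the arm holds its last target. There are 200 camera calls.

## Task

The mincer is being stripped for washing, but its worm has jammed in the barrel. Walk the heavy wash tray forward along the counter without lifting it (push its near corners in turn) until it stands square to the mincer, its end under the open mouth and the barrel in line with the tray's middle; then push the worm out through the mouth with the straight rolling pin, in through the bush at the drive end, so that it drops into the tray. Do not touch the worm with the gripper, lay the pin back in its wooden rest, keep the parts that are in the tray inside it, and leave the crank, the foil bowl and the stomper on the counter where they are.

Things in the scene. Friction and masses are not known exactly. Their poses are not given: they have to be found in the camera images.
- mincer: Steel hand mincer, bolted down. Origin on the counter under mid-barrel. Its y axis is parallel to the level barrel: bush (drive end) at +y, open mouth at -y; axis 85 mm up. Barrel 77 mm across, bore 57, y = +41 to -65 mm; bush housing 44 mm across to y = +65. Hopper on top 106 mm across at y = -10, to 187 mm up. Foot and column: x within 58, y = -5 to +83 mm (foot 10 mm thick, bolts to 21).
- mincer_bush (a point): Centre of the outer face of the drive-end bush, on the barrel axis (85 mm up): a round hole 29 mm across, 32 mm deep, with two sprung nylon cheeks inside, about 23 mm apart left to right once the shank has left them; they yield to some 7 N. The worm's shank stands in the hole. The pin goes in here along the mincer's -y.
- mincer_mouth (a point): Centre of the open mouth of the barrel, on its axis, 130 mm from mincer_bush. The mouth overhangs the column by 60 mm; its underside is 46 mm above the counter.
- worm: Steel worm (feed screw) jammed in the barrel, 0.45 kg. Its axis is its own y, nose to -y; origin on the axis. Flights 51 to 54 mm across, y = +47 to -53 mm; shank 24 mm thick to y = +80; stud 16 mm thick to y = -65. The bush grips the shank: 7 to 12 N move it, little after 25 mm. It tips out of the mouth by itself once most of it is out, and surely with the pin 20 mm out of it.
- worm_tail (a point): Centre of the end face of the worm's shank, where the pin must push. At the start it is flush with the bush face or up to 12 mm inside it.
- worm_nose (a point): Centre of the end of the stud at the worm's nose.
- tray: Heavy steel wash tray, 200 (x) by 320 mm (y) outside, walls 32 high, 4 thick; 2.2 kg with parts, slides at 9 to 18 N. Origin on the counter under its centre. Starts 55 to 90 mm short in the mincer's -x, slightly turned. In place: its centre at x = 0, y about -200 mm (-235 to -165 is good) in the mincer's frame, its y axis parallel to the barrel, its +y end under the mouth, clear of the foot.
- nut: Steel ring nut, 88 mm across (100 over its lugs), 24 mm high, in the tray. Origin under its centre.
- plate: Steel mincer plate with holes, 68 mm across, 6 mm thick, in the tray. Origin under its centre.
- knife: Four-bladed steel mincer knife, about 60 mm across, 11 mm high, in the tray. Origin under its centre.
- pin: Straight plain rolling pin of pale wood: a rod 20 mm thick and 330 mm long, 75 g, lying level along its own y axis. Origin at its middle, on its axis. The two ends are alike.
- pin_a (a point): Centre of the end face of the pin at its -y.
- pin_b (a point): Centre of the end face of the pin at its +y.
- rest: Dark wooden rest for the pin, fixed: base 85 by 255 mm, 12 mm thick, with two V-notched cheeks 14 mm thick at y = -105 and +105 mm, 56 mm high. The pin lies in the notches along the rest's y axis, its axis 45 mm above the counter; between the cheeks it is free all round. Origin on the counter under its centre.
- crank: Steel mincer crank lying on the counter, about 190 mm long, wooden grip standing up to 105 mm. Bystander. Origin at the counter under its middle.
- bowl: Foil meal bowl with a film lid, 142 mm across, 46 mm high. Bystander. Origin under its centre.
- stomper: White plastic mincer stomper standing upright, 48 mm across, 142 mm high. Bystander. Origin under its centre.

How it is judged:
By the outcome, as a careful person would: the job done as asked, in the order asked, and still so for the second after the job is handed in, with the robot touching nothing.
It also fails if it takes over 72 s, if anything falls off the work surface, if the arm or the gripper's body presses on something with over 40 N, if the wrist force passes 120 N, or if a joint passes its speed limit or range.

## Working session

There is one attempt and no reset: what is moved stays moved. The work goes in short steps, Python scripts to look and compute and a tool call to move; the robot and the scene stay as the last step left them, time stands still between calls to the robot, and variables do not carry over. Pictures are saved under pics/ and viewed, about 8 in all and at most 12, crops included, and the job is handed in when it is done.

Besides the shell and the picture viewer there is one more tool, called after "Call:" by a JSON object that holds its "name" and its "arguments", one argument or row to a line. servo_tool: Moves the arm, as the interface text tells. Its arguments: {"type":"object","properties":{"fingers":{"type":"array"},"delta_pos":{"type":"array"},"roll":{"type":"array"}},"required":["fingers","delta_pos","roll"]}

```bash
ls; mkdir -p pics; cat > h.py <<'E'
import numpy as np, cv2
from station import r, eyes, nets
def snap(n,f=None):
    c=eyes.camera(n)
    if f: cv2.imwrite(f'pics/{f}.png',c['image'][:,:,::-1])
    return c
def px2w(c,px,z):
    K,E=np.array(c['K']),np.array(c['extrinsics']);R,t=E[:3,:3],E[:3,3]
    d=R.T@np.linalg.inv(K)@np.array([px[0],px[1],1.]);o=-R.T@t
    return o+d*(z-o[2])/d[2]
def w2px(c,p):
    K,E=np.array(c['K']),np.array(c['extrinsics']);q=K@(E[:3,:3]@np.array(p,float)+E[:3,3]);return q[:2]/q[2]
E
python3 - <<'E'
from h import *
np.set_printoptions(precision=1,suppress=True)
H=dict(mincer=100,mincer_bush=85,mincer_mouth=85,worm_tail=85,worm_nose=85,tray=10,nut=20,plate=10,knife=10,pin=45,pin_a=45,pin_b=45,rest=20,crank=20,bowl=46,stomper=142)
for n in('top','side'):
    c=snap(n,n+'0'); E=np.array(c['extrinsics']); print(n,'cam at',-E[:3,:3].T@E[:3,3],'fwd',E[2,:3],'K',c['K'][0][0])
    for k,z in H.items():
        for d in nets.spot_in(n,k)[:2]: print(k,round(d['p'],2),np.array(d['position']),px2w(c,d['position'],z))
o=r.get_obs();print(o['position'],o['eef_rot'],o['opening'],o['time_s'])
E
```

```text
pics
top cam at [ 535.5    5.9 1329.1] fwd [ 0. -0. -1.] K 520.5780836005566
mincer 0.68 [331.5 173.8] [640.1 -42.2 100. ]
mincer_bush 0.69 [335.4 173.3] [642.6 -52.2  85. ]
mincer_bush 0.42 [361.2 112.4] [ 790.7 -113.1   85. ]
mincer_mouth 0.97 [331.6 174.8] [638.9 -43.1  85. ]
mincer_mouth 0.22 [358.  114.2] [ 786.2 -105.4   85. ]
worm_tail 0.76 [342.5 175.1] [638.5 -69.2  85. ]
worm_nose 0.62 [343.1 174.5] [640.  -70.7  85. ]
tray 0.59 [415.2 214.2] [ 547.4 -259.    10. ]
nut 0.87 [461.8 233.6] [ 499.8 -374.4   20. ]
nut 0.54 [248.6 250.1] [453.1 160.4  20. ]
plate 0.69 [464.1 200.5] [ 583.5 -383.4   10. ]
plate 0.64 [331.8 172.8] [650.3 -46.5  10. ]
knife 0.6 [379.3 179.8] [ 633.8 -167.4   10. ]
pin 0.65 [249.6 250.4] [454. 155.  45.]
pin 0.48 [331.1 172.7] [647.5 -43.4  45. ]
pin_a 0.65 [249.6 250.4] [454. 155.  45.]
pin_a 0.48 [331.1 172.7] [647.5 -43.4  45. ]
pin_b 0.65 [249.6 250.4] [454. 155.  45.]
pin_b 0.48 [331.1 172.7] [647.5 -43.4  45. ]
rest 0.96 [246.8 241.9] [473.5 165.2  20. ]
rest 0.5 [245.7 248.6] [456.8 167.7  20. ]
crank 0.61 [273.5 121.1] [779.1 102.8  20. ]
bo
[... 504 characters left out ...]
1.9   85. ]
tray 0.53 [261.6 201. ] [471.2 169.4  10. ]
tray 0.4 [348.5 171.5] [750.8 156.2  10. ]
nut 0.56 [349.3 369.3] [ 457.7 -357.4   20. ]
plate 0.61 [411.1 354.4] [ 590.8 -389.2   10. ]
knife 0.59 [371.1 268.2] [ 629.  -168.7   10. ]
pin 0.56 [260.1 201.2] [460.  139.2  45. ]
pin_a 0.56 [260.1 201.2] [460.  139.2  45. ]
pin_b 0.56 [260.1 201.2] [460.  139.2  45. ]
rest 0.82 [255.9 205.1] [449.3 153.6  20. ]
crank 0.97 [350.4 170.7] [752.1 147.7  20. ]
crank 0.6 [363.5 312.2] [ 548.5 -263.8   20. ]
bowl 0.71 [286.6 139. ] [631.7 347.   46. ]
stomper 0.7 [417.2 214.1] [ 749.  -159.6  142. ]
[175.5 599.8 222.6] [[-0.   0.3  1. ]
 [-0.   1.  -0.3]
 [-1.  -0.   0. ]] 1.0004559773091857 1.7
```

```bash
python3 - <<'E'
import cv2
a=cv2.imread('pics/top0.png')[80:330,120:520];cv2.imwrite('pics/top0c.png',cv2.resize(a,(800,500),interpolation=cv2.INTER_CUBIC))
a=cv2.imread('pics/side0.png')[80:400,180:500];cv2.imwrite('pics/side0c.png',cv2.resize(a,(600,600),interpolation=cv2.INTER_CUBIC))
E
```

```text
(no output)
```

View pics/top0c.png

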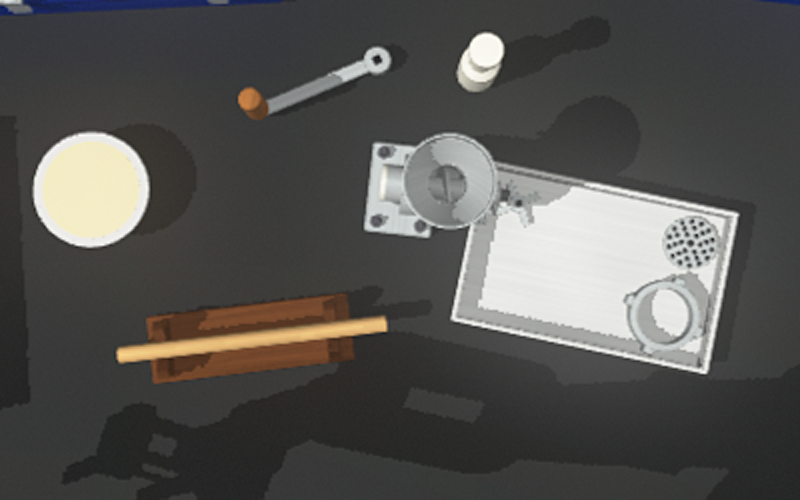

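View pics/side0c.png

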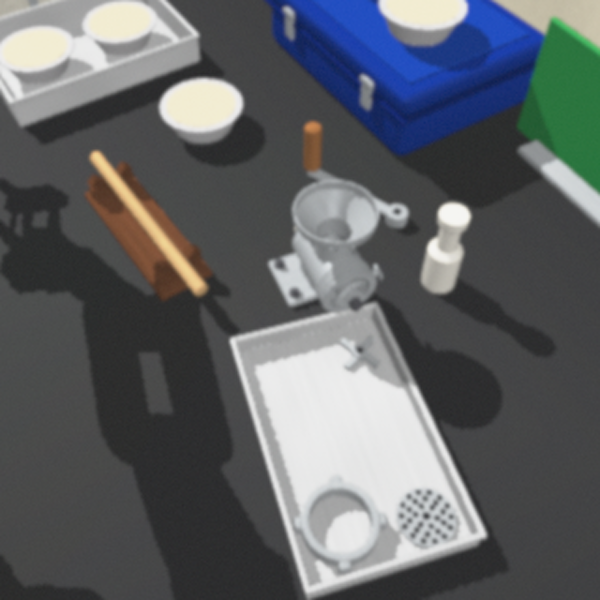

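Top crop: bush end on the left, mouth on the right. The tray is about 75 mm short towards the robot (its near rim corners are at crop (453,320) and (707,373)) and turned a few degrees more than the mincer. The pin ends are at (120,355) and (386,324). Next I fit the poses.

```bash
cat > fit.py <<'E'
from h import *
from scipy.optimize import least_squares
def tw(p,q): # local->world
    c,s=np.cos(p[2]),np.sin(p[2]);return np.array([p[0]+c*q[0]-s*q[1],p[1]+s*q[0]+c*q[1],q[2]])
def fit(c,pts,p0):
    f=lambda p:np.concatenate([w2px(c,tw(p,q))-u for q,u in pts]);s=least_squares(f,p0,loss='soft_l1');return s.x,s.fun
def rel(m,t):
    c,s=np.cos(m[2]),np.sin(m[2]);d=np.array(t[:2])-m[:2];return np.array([c*d[0]+s*d[1],-s*d[0]+c*d[1],t[2]-m[2]])
E
python3 - <<'E'
from fit import *
np.set_printoptions(precision=3,suppress=True)
c=snap('top'); C=lambda x,y:np.array([x/2+120-.25,y/2+80-.25])
m,e=fit(c,[((0,-10,187),C(450,180.5)),((58,83,10),C(374,142.5)),((-58,83,10),C(364,233)),],[640,-50,-.12]); print('mincer',m,e)
t,e=fit(c,[((-100,160,32),C(452.5,321)),((-100,-160,32),C(708,374)),((100,-160,32),C(738.5,212))],[547,-259,-.2]);print('tray',t,e)
p,e=fit(c,[((0,165,45),C(118,355.5)),((0,-165,45),C(387,324))],[454,155,.1]);print('pin',p,e)
q,e=fit(c,[((-42.5,127.5,12),C(154.5,383)),((42.5,127.5,12),C(147,318.5)),((-42.5,-127.5,12),C(354,358)),((42.5,-127.5,12),C(346,293.5))],[454,155,.1]);print('rest',q,e)
print('tray rel',rel(m,t)); o=r.get_obs();print(o['eef_rot'],o['position'])
im=c['image'].copy();im=cv2.resize(im[90:290,160:500],None,fx=2.35,fy=2.35,interpolation=cv2.INTER_CUBIC)
def dl(pose,pts,col):
    P=[((w2px(c,tw(pose,x))-[160,90]+.5)*2.35).astype(int) for x in pts];cv2.polylines(im,[np.array(P)],False,col,1)
B=lambda x,y0,y1,z:[(-x,y0,z),(x,y0,z),(x,y1,z),(-x,y1,z),(-x,y0,z)]
dl(t,B(100,-160,160,32),(255,0,0));dl(m,B(58,-5,83,10),(0,255,0));dl(m,B(38,-65,41,85),(0,255,0))
dl(m,[(53*np.cos(a),-10+53*np.sin(a),187) for a in np.arange(0,6.4,.2)],(255,255,0));dl(p,B(10,-165,165,45),(255,0,0));dl(q,B(42.5,-127.5,127.5,12),(0,255,0))
cv2.imwrite('pics/ov.png',im[:,:,::-1])
E
```

```text
mincer [641.286 -58.684  -0.082] [ 0.319  0.416 -0.581 -0.265  0.152 -0.192]
tray [ 548.947 -261.626   -0.19 ] [ 1.282 -0.103 -0.218 -0.914 -0.716  1.325]
pin [455.792 163.53    0.126] [ 0.355 -0.035 -0.357  0.039]
rest [455.657 170.406   0.136] [-0.472  0.834 -0.581 -0.609  0.605  0.541  0.458 -0.775]
tray rel [ -75.394 -209.828   -0.108]
[[-0.     0.281  0.96 ]
 [-0.     0.96  -0.281]
 [-1.    -0.    -0.   ]] [175.551 599.809 222.533]
```

View pics/ov.png

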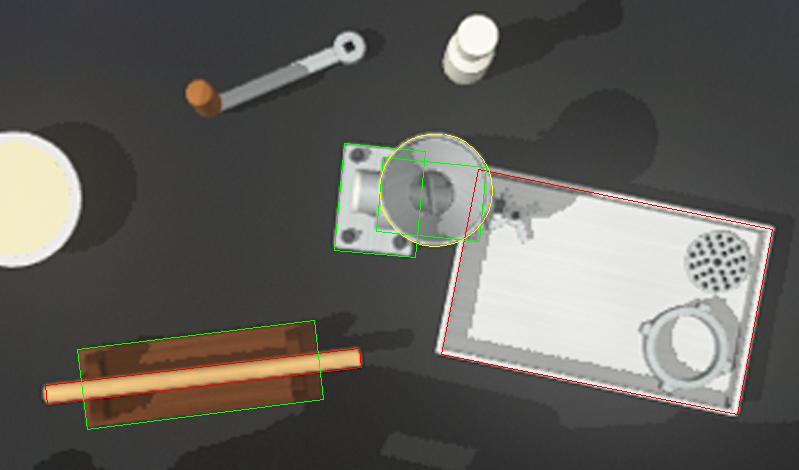

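Overlay fits well to about 1 px; an edge-based refinement will sharpen the mincer and tray angles.

```bash
cat >> fit.py <<'E'
def refine(cams,edges,p0,w=5,it=4):
    """edges: list of (A,B,inside pt) local; bright inside -> dark outside. cams list of camera dicts"""
    p=np.array(p0,float)
    for k in range(it):
        obs=[]
        for c in cams:
            g=cv2.GaussianBlur(cv2.cvtColor(c['image'],cv2.COLOR_RGB2GRAY),(0,0),.7).astype(np.float32)
            for A,B,I in edges:
                a,b,i=[w2px(c,tw(p,x)) for x in(A,B,I)];d=(b-a)/np.linalg.norm(b-a);n=np.array([-d[1],d[0]])
                if n@(i-a)>0:n=-n
                s=np.arange(-w,w+.01,.25); L=[]
                for f in np.linspace(.08,.92,max(5,int(np.linalg.norm(b-a)/1.5))):
                    X=(a+f*(b-a))+s[:,None]*n
                    v=cv2.remap(g,X[:,:1].astype(np.float32),X[:,1:].astype(np.float32),cv2.INTER_LINEAR)[:,0]
                    gr=np.gradient(v);j=gr.argmin()
                    if gr[j]<-3 and 2<j<len(s)-3:
                        y=gr[j-1:j+2];o=.5*(y[0]-y[2])/(y[0]-2*y[1]+y[2]) if abs(y[0]-2*y[1]+y[2])>1e-6 else 0
                        L.append((c,np.array(A)+f*(np.array(B)-np.array(A)),X[j]+o*.25*n,n))
                obs+=L
        f=lambda p:np.array([n@(w2px(c,tw(p,q))-u) for c,q,u,n in obs])
        s=least_squares(f,p,loss='soft_l1',f_scale=.3);p=s.x;w=max(2.5,w*.7)
    return p,np.median(abs(s.fun)),len(obs)
T=[(-100,160,32),(-100,-160,32),(100,-160,32),(100,160,32)]
TR=[(T[0],T[1],(0,0,32)),(T[1],T[2],(0,0,32)),((100,-160,32),(100,120,32),(0,0,32))]
MF=[((-58,83,10),(58,83,10),(0,40,10)),((58,83,10),(58,45,10),(0,60,10)),((-58,83,10),(-58,25,10),(0,60,10))]
MR=[((53*np.cos(a),-10+53*np.sin(a),187),(53*np.cos(a+.2),-10+53*np.sin(a+.2),187),(0,-10,187)) for a in np.arange(-.6,6,.2)]
E
python3 - <<'E'
from fit import *
np.set_printoptions(precision=4,suppress=True)
ct=snap('top');cs=snap('side')
m0=[641.3,-58.7,-.082];t0=[549,-261.6,-.19]
print('foot top',refine([ct],MF,m0)); print('foot+rim',refine([ct],MF+MR,m0));print('foot+rim both',refine([ct,cs],MF+MR,m0))
print('rim',refine([ct],MR,m0)[:2])
for cs_ in([ct],[ct,cs]):print('tray',refine(cs_,TR,t0))
E
```

```text
foot top (array([642.7048, -58.1065,  -0.0926]), np.float64(0.3034788458883194), 54)
foot+rim (array([642.1982, -57.9458,  -0.0991]), np.float64(0.24726797442750614), 176)
foot+rim both (array([642.4784, -58.022 ,  -0.0956]), np.float64(0.3465018067618274), 318)
rim (array([642.1488, -57.7177,  -0.0855]), np.float64(0.23734041953599422))
tray (array([ 547.7683, -261.8366,   -0.1915]), np.float64(0.33650555716066405), 179)
tray (array([ 546.2225, -266.9106,   -0.1969]), np.float64(0.19993968493201675), 266)
```

Call:
{"name": "servo_tool", "arguments": {
  "fingers": [1,1,1,1,1,1,1,1,1,1,1,1,1,1,1,1,1,1,1,1],
  "delta_pos": [
    [0.022,-0.451,0.418],
    [0.022,-0.451,0.418],
    [0.022,-0.451,0.418],
    [0.022,-0.451,0.418],
    [0.022,-0.451,0.418],
    [0.022,-0.451,0.418],
    [0.022,-0.451,0.418],
    [0.022,-0.451,0.418],
    [0.022,-0.451,0.418],
    [0.022,-0.451,0.418],
    [0.022,-0.451,0.418],
    [0.022,-0.879,0.478],
    [0.022,-0.879,0.478],
    [0.022,-0.879,0.478],
    [0.022,-0.879,0.478],
    [0.022,-0.879,0.478],
    [0.022,-0.879,0.478],
    [0.022,-0.879,0.478],
    [0.022,-0.879,0.478],
    [0.022,-0.879,0.478]
  ],
  "roll": [-0.188,-0.188,-0.188,-0.188,-0.188,-0.188,-0.188,-0.188,-0.188,-0.188,-0.188,-0.188,-0.188,-0.188,-0.188,-0.188,-0.188,-0.188,-0.188,-0.188]
}}

```text
time_s: 4.35
position: [387.2, -376.2, 200.1]
eef_rot: [[-0.001, 0.096, 0.995], [0.003, 0.995, -0.096], [-1.0, 0.002, -0.001]]
ft_force: [0.1, 1.3, 0.1]
opening: 0.004
```

Call:
{"name": "servo_tool", "arguments": {
  "fingers": [1,1,1,1,1,1,1,1,1,1,1,1,1],
  "delta_pos": [
    [0.06,0,0],
    [0.12,0,0],
    [0.16,0,0],
    [0.188,0,0],
    [0.188,0,0],
    [0.188,0,0.018],
    [0.188,0,0.023],
    [0.188,0,0.028],
    [0.188,0,0.033],
    [0.188,0,0.038],
    [0.188,0,0.043],
    [0.188,0,0.048],
    [0.188,0,0.048]
  ],
  "roll": [0,0,0,0,0,0,0,0,0,0,0,0,0]
}}

```text
time_s: 5.98
position: [434.7, -382.7, 13.3]
eef_rot: [[-0.001, 0.096, 0.995], [-0.0, 0.995, -0.096], [-1.0, -0.0, -0.001]]
ft_force: [-4.9, -2.1, 1.5]
opening: 0.001
```

```bash
cat > tray.py <<'E'
import sys
from fit import *
np.set_printoptions(precision=3,suppress=True)
M=np.array([642.4,-58,-.096])
t0=np.array(eval(open('t.txt').read()))
ct=snap('top')
best=min((refine([ct],TR,t0+[dx*np.cos(t0[2]),dx*np.sin(t0[2]),da],w=7)for dx in(0,10,20,30)for da in(-.2,-.1,0,.1,.2)),key=lambda b:b[1]*(1+9*(b[2]<120)))
t=best[0];open('t.txt','w').write(str(list(map(float,t))))
print('tray',t,'rel',rel(M,t),best[1:]);
for y in(-145,145):print('mincer frame near corner',y,rel(M,np.append(tw(t,(-100,y,0))[:2],0))[:2])
o=r.get_obs();P=np.array(o['position']);print('tcp',P,'in mincer',rel(M,[P[0],P[1],0])[:2],'F',np.array(o['ft_force']),o['time_s'])
E
echo '[547.8,-261.8,-.192]'>t.txt; python3 tray.py
```

```text
tray [ 562.75  -260.937   -0.114] rel [ -59.831 -209.638   -0.018] (np.float64(0.2291260707531702), 132)
mincer frame near corner -145 [-162.426 -352.813]
mincer frame near corner 145 [-157.203  -62.86 ]
tcp [ 434.642 -382.625   13.214] in mincer [-175.685 -343.044] F [-4.33   0.214  2.485] 6.025
```

Call:
{"name": "servo_tool", "arguments": {
  "fingers": [1,1,1,1,1,1,1,1,1,1,1,1,1,1,1,1,1],
  "delta_pos": [
    [0,0,-0.03],
    [0,0.06,-0.03],
    [0,0.12,-0.03],
    [0,0.18,-0.03],
    [0,0.24,-0.03],
    [0,0.3,-0.03],
    [0,0.325,-0.03],
    [0,0.325,-0.03],
    [0,0.325,0.02],
    [0,0.325,0.04],
    [0,0.325,0.04],
    [0,0.315,0.04],
    [0,0.31,0.04],
    [0,0.305,0.04],
    [0,0.3,0.04],
    [0,0.295,0.04],
    [0,0.295,0.04]
  ],
  "roll": [0,0,0,0,0,0,0,0,0,0,0,0,0,0,0,0,0]
}}

```text
time_s: 8.15
position: [500.1, -91.2, 12.1]
eef_rot: [[-0.006, 0.098, 0.995], [0.004, 0.995, -0.098], [-1.0, 0.003, -0.007]]
ft_force: [-1.9, 5.7, 0.3]
opening: 0.004
```

```bash
python3 tray.py; python3 - <<'E'
import cv2
from h import *
c=snap('top','t1');a=c['image'][80:300,240:500,::-1];cv2.imwrite('pics/t1c.png',cv2.resize(a,None,fx=2.5,fy=2.5,interpolation=cv2.INTER_CUBIC))
E
```

```text
tray [ 563.765 -270.51    -0.088] rel [ -57.904 -219.069    0.008] (np.float64(0.29733167321916815), 152)
mincer frame near corner -145 [-156.744 -364.861]
mincer frame near corner 145 [-159.057  -74.871]
tcp [500.159 -91.188  12.133] in mincer [-138.405  -46.67 ] F [-1.737  4.413  1.041] 8.2
```

View pics/t1c.png

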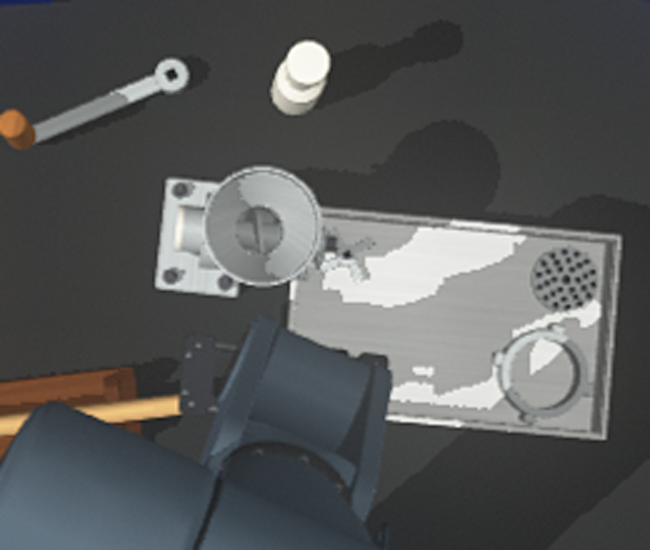

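Call:
{"name": "servo_tool", "arguments": {
  "fingers": [1,1,1,1,1,1,1,1,1,1,1,1,1,1,1,1],
  "delta_pos": [
    [0,0.022,0],
    [0,0.022,-0.055],
    [0,0.022,-0.055],
    [0,-0.034,-0.055],
    [0,-0.034,-0.055],
    [0,-0.034,-0.04],
    [0,-0.034,-0.033],
    [0,-0.034,-0.027],
    [0,-0.034,-0.021],
    [0,-0.034,-0.015],
    [0,-0.034,-0.009],
    [0,-0.034,-0.003],
    [0,-0.034,0.003],
    [0,-0.034,0.009],
    [0,-0.034,0.012],
    [0,-0.034,0.012]
  ],
  "roll": [0,0,0,0,0,0,0,0,0,0,0,0,0,0,0,0]
}}

```text
time_s: 10.25
position: [509.9, -125.0, 11.8]
eef_rot: [[-0.006, 0.095, 0.995], [0.003, 0.996, -0.095], [-1.0, 0.003, -0.006]]
ft_force: [-4.9, 3.3, -1.6]
opening: 0.004
```

```bash
python3 tray.py
```

```text
tray [ 585.835 -283.155   -0.271] rel [ -34.723 -229.541   -0.175] (np.float64(0.24086614735107434), 157)
mincer frame near corner -145 [-158.428 -354.928]
mincer frame near corner 145 [-107.967  -69.352]
tcp [ 509.775 -125.082   11.808] in mincer [-125.585  -79.486] F [-2.617  3.47  -0.611] 10.3
```

Call:
{"name": "servo_tool", "arguments": {
  "fingers": [1,1,1,1,1,1,1,1,1,1,1,1,1,1,1,1,1,1,1,1],
  "delta_pos": [
    [0,0,-0.06],
    [0,-0.02,-0.075],
    [0,-0.08,-0.075],
    [0,-0.14,-0.075],
    [0,-0.2,-0.075],
    [0,-0.26,-0.075],
    [0,-0.275,-0.075],
    [0,-0.275,-0.055],
    [0,-0.275,-0.046],
    [0,-0.274,-0.04],
    [0,-0.273,-0.034],
    [0,-0.272,-0.028],
    [0,-0.271,-0.022],
    [0,-0.27,-0.016],
    [0,-0.269,-0.01],
    [0,-0.268,-0.004],
    [0,-0.267,0.002],
    [0,-0.266,0.008],
    [0,-0.265,0.014],
    [0,-0.265,0.014]
  ],
  "roll": [0,0,0,0,0,0,0,0,0,0,0,0,0,0,0,0,0,0,0,0]
}}

```text
time_s: 12.8
position: [499.7, -391.3, 11.9]
eef_rot: [[-0.003, 0.094, 0.996], [0.002, 0.996, -0.094], [-1.0, 0.001, -0.003]]
ft_force: [-3.7, -1.2, -0.8]
opening: 0.004
```

```bash
python3 tray.py
```

```text
tray [ 617.126 -276.292   -0.036] rel [  -4.234 -219.709    0.06 ] (np.float64(0.30232579699686224), 142)
mincer frame near corner -145 [ -95.41  -370.414]
mincer frame near corner 145 [-112.701  -80.93 ]
tcp [ 499.621 -391.293   11.915] in mincer [-110.175 -345.444] F [-3.564 -0.564 -1.049] 12.85
```

Call:
{"name": "servo_tool", "arguments": {
  "fingers": [1,1,1,1,1,1,1,1,1,1,1,1,1],
  "delta_pos": [
    [0,0,-0.035],
    [0,0.06,-0.035],
    [0,0.12,-0.035],
    [0,0.18,-0.035],
    [0,0.24,-0.035],
    [0,0.266,-0.035],
    [0,0.266,-0.035],
    [0,0.266,-0.022],
    [0,0.266,-0.015],
    [0,0.266,-0.01],
    [0,0.266,-0.005],
    [0,0.266,-0.001],
    [0,0.266,-0.001]
  ],
  "roll": [0,0,0,0,0,0,0,0,0,0,0,0,0]
}}

```text
time_s: 14.48
position: [523.7, -128.3, 11.9]
eef_rot: [[-0.003, 0.098, 0.995], [0.002, 0.995, -0.098], [-1.0, 0.001, -0.004]]
ft_force: [-3.7, 2.1, -1.0]
opening: 0.006
```

```bash
python3 tray.py
```

```text
tray [ 623.74  -278.947   -0.096] rel [   2.605 -221.718   -0.   ] (np.float64(0.19502639586603582), 134)
mincer frame near corner -145 [ -97.421 -366.7  ]
mincer frame near corner 145 [-97.369 -76.7  ]
tcp [ 523.722 -128.314   11.911] in mincer [-111.392  -81.365] F [-3.201  0.833 -1.364] 14.525
```

Call:
{"name": "servo_tool", "arguments": {
  "fingers": [1,1,1,1,1,1,1,1,1,1,1,1,1,1,1,1,1,1,1],
  "delta_pos": [
    [0,0,-0.034],
    [0,-0.06,-0.034],
    [0,-0.12,-0.034],
    [0,-0.18,-0.034],
    [0,-0.24,-0.034],
    [0,-0.3,-0.034],
    [0,-0.348,-0.034],
    [0,-0.348,-0.034],
    [0,-0.348,0.03],
    [0,-0.348,0.08],
    [0,-0.348,0.111],
    [0,-0.348,0.111],
    [0,-0.33,0.111],
    [0,-0.32,0.111],
    [0,-0.314,0.111],
    [0,-0.308,0.111],
    [0,-0.302,0.111],
    [0,-0.297,0.111],
    [0,-0.297,0.111]
  ],
  "roll": [0,0,0,0,0,0,0,0,0,0,0,0,0,0,0,0,0,0,0]
}}

```text
time_s: 16.9
position: [607.1, -437.4, 13.1]
eef_rot: [[0.002, 0.097, 0.995], [-0.005, 0.995, -0.097], [-1.0, -0.005, 0.002]]
ft_force: [-0.5, -5.5, -1.6]
opening: 0.006
```

```bash
python3 tray.py
```

```text
tray [ 622.309 -274.614   -0.065] rel [   0.764 -217.543    0.031] (np.float64(0.5334515602144448), 126)
mincer frame near corner -145 [ -94.635 -365.61 ]
mincer frame near corner 145 [-103.738  -75.753]
tcp [ 607.112 -437.382   13.07 ] in mincer [   1.239 -381.017] F [-0.637 -6.529 -1.075] 16.95
```

Call:
{"name": "servo_tool", "arguments": {
  "fingers": [1,1,1,1,1,1,1,1],
  "delta_pos": [
    [0,-0.03,0],
    [-0.06,-0.03,0],
    [-0.12,-0.03,0],
    [-0.18,-0.03,-0.02],
    [-0.2,0.02,-0.08],
    [-0.2,0.07,-0.12],
    [-0.2,0.13,-0.14],
    [-0.2,0.19,-0.15]
  ],
  "roll": [0,0,0,0,0,0,0,0]
}}

```text
time_s: 17.95
position: [476.6, -245.7, 213.0]
eef_rot: [[0.0, 0.099, 0.995], [0.001, 0.995, -0.099], [-1.0, 0.001, 0.0]]
ft_force: [-0.1, 0.1, 0.5]
opening: 0.002
```

```bash
python3 tray.py; python3 -c "
from fit import *
ct=eyes.camera('top');cs=eyes.camera('side');t=eval(open('t.txt').read());b=refine([ct,cs],TR,t,w=4);print(b,rel([642.4,-58,-.096],b[0]));o=r.get_obs();print(o['joints'],o['position'])
cv2.imwrite('pics/t2.png',cv2.resize(ct['image'][80:300,240:500,::-1],None,fx=2.5,fy=2.5,interpolation=cv2.INTER_CUBIC))"
```

```text
tray [ 638.623 -274.16    -0.095] rel [  16.96  -215.527    0.001] (np.float64(0.14382767910825575), 123)
mincer frame near corner -145 [ -82.854 -360.655]
mincer frame near corner 145 [-83.226 -70.655]
tcp [ 473.176 -236.055  212.122] in mincer [-151.378 -193.456] F [-2.016  6.366 -0.357] 18.0
(array([ 6.38325082e+02, -2.78268203e+02, -9.04194008e-02]), np.float64(0.33222350935541656), 172) [ 1.70571278e+01 -2.19644578e+02  5.58059924e-03]
[-6.81925084e-01  4.20945941e-01  1.66610817e+00  6.86504980e-04
  1.05674699e+00 -2.15940201e+00] [ 476.83119313 -243.90558868  212.82389935]
```

View pics/t2.png

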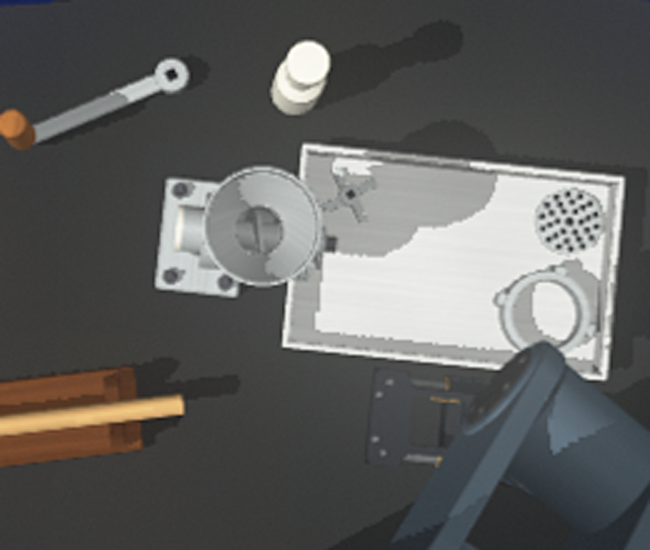

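```bash
python3 -c "
from fit import *
np.set_printoptions(precision=3,suppress=True)
c=snap('top');C=lambda x,y:np.array([240+x/2.5-.3,80+y/2.5-.3])
t,e=fit(c,[((100,160,32),C(302,143)),((-100,160,32),C(282,347)),((-100,-160,32),C(606,381)),((100,-160,32),C(626,176))],[630,-270,-.1]);M=[642.4,-58,-.096]
print(t,e,rel(M,t))
for d in(-6,0,6):
  b=refine([c],[TR[0]],[t[0]+d,t[1],t[2]],w=5);print('near',b[1:],rel(M,b[0]))
  b=refine([c],TR[1:],[t[0]+d,t[1],t[2]],w=5);print('far,end',b[1:],rel(M,b[0]))
"
```

```text
[ 622.131 -269.548   -0.091] [ 0.961  1.315  1.182 -0.884 -0.715 -1.483 -1.872  1.082] [   0.102 -212.517    0.005]
near (np.float64(nan), 0) [    3.377 -2203.172     0.004]
far,end (np.float64(0.14276163629678937), 127) [   3.084 -215.57     0.002]
near (np.float64(nan), 0) [ -12.367 2262.006    0.004]
far,end (np.float64(0.1675059302863849), 127) [   3.093 -215.507    0.002]
near (np.float64(nan), 0) [   1.295 -911.752    0.006]
far,end (np.float64(0.20425189409953468), 127) [   3.115 -215.588    0.002]
  return _methods._mean(a, axis=axis, dtype=dtype,
  ret = ret.dtype.type(ret / rcount)
```

Call:
{"name": "servo_tool", "arguments": {
  "fingers": [-1,-1,-1,-1,-1,-1,-1,-1,-1,-1,-1,-1],
  "delta_pos": [
    [0.05,0.467,-0.076],
    [0.05,0.467,-0.076],
    [0.05,0.467,-0.076],
    [0.05,0.467,-0.076],
    [0.05,0.467,-0.076],
    [0.05,0.467,-0.076],
    [0.05,0.467,-0.076],
    [0.05,0.467,-0.076],
    [0.05,0.467,-0.076],
    [0.05,0.467,-0.076],
    [0.05,0.467,-0.076],
    [0.05,0.467,-0.076]
  ],
  "roll": [1.346,1.346,1.346,1.346,1.346,1.346,1.346,1.346,1.346,1.346,1.346,1.346]
}}

```text
time_s: 19.65
position: [448.4, 223.4, 162.6]
eef_rot: [[0.0, 0.992, 0.126], [-0.0, 0.126, -0.992], [-1.0, 0.0, 0.0]]
ft_force: [0.2, 0.1, 0.4]
opening: 1.0
```

```bash
python3 -c "
from h import *
np.set_printoptions(precision=3,suppress=True)
for n in('top','side'):
    c=snap(n,'p_'+n); P=np.array(r.get_obs()['position']); print(n,'tcp px',w2px(c,P),[w2px(c,p).round(1) for p in([476.5,0,45],[435,327,45])])
    for k in('pin','worm_tail'): print([(round(d['p'],2),d['position']) for d in nets.spot_in(n,k)[:2]])
c=cv2.imread('pics/p_side.png')[130:330,180:420];cv2.imwrite('pics/p_sidec.png',cv2.resize(c,None,fx=3,fy=3,interpolation=cv2.INTER_CUBIC));print(r.get_obs()['position'])"
```

```text
top tcp px [212.563 255.952] [array([312.8, 241.8]), array([179.2, 257.5])]
[(0.62, [268.8, 247.5])]
[(0.53, [342.3, 173.9]), (0.25, [165.5, 172.2])]
side tcp px [237.893 152.089] [array([286.1, 234.8]), array([229.6, 163.1])]
[(0.84, [258.6, 201.0])]
[(0.53, [391.2, 299.1]), (0.47, [368.5, 235.3])]
[447.732 224.221 162.603]
```

View pics/p_sidec.png

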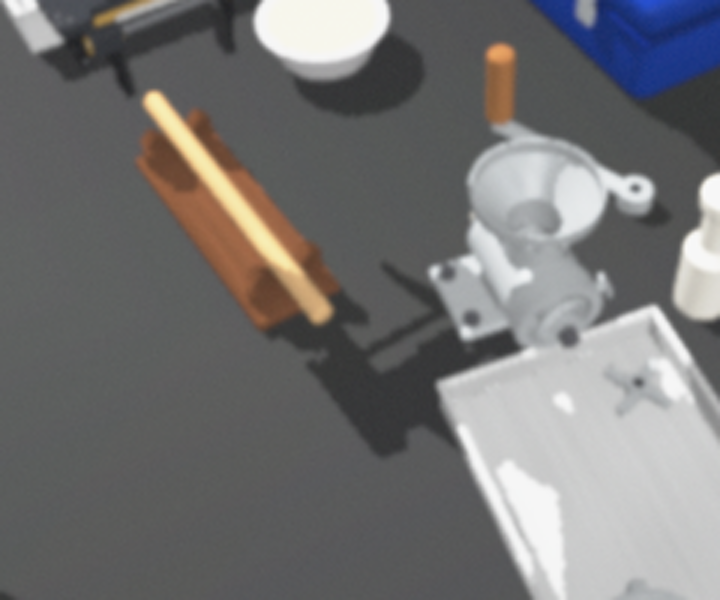

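Call:
{"name": "servo_tool", "arguments": {
  "fingers": [-1,-1,-1,-1,-1,1,1,1,1,1,1,1],
  "delta_pos": [
    [0.05,0,0],
    [0.1,0,0],
    [0.13,0,0],
    [0.137,0,0],
    [0.137,0,0],
    [0.137,0,0],
    [0.137,0,0],
    [0.137,0,0],
    [0.137,0,0],
    [0.12,0,0],
    [0.09,0,0],
    [0.06,0,0]
  ],
  "roll": [0,0,0,0,0,0,0,0,0,0,0,0]
}}

```text
time_s: 21.45
position: [447.2, 224.5, 103.1]
eef_rot: [[-0.001, 0.992, 0.128], [-0.0, 0.128, -0.992], [-1.0, -0.001, 0.0]]
ft_force: [0.2, 0.6, -0.2]
opening: 0.285
```

Call:
{"name": "servo_tool", "arguments": {
  "fingers": [1,1,1,1,1,1,1],
  "delta_pos": [
    [0,0.045,-0.001],
    [0,0.09,-0.002],
    [0,0.135,-0.003],
    [0,0.18,-0.003],
    [0,0.228,-0.003],
    [0,0.228,-0.003],
    [0,0.228,-0.003]
  ],
  "roll": [0.06,0.12,0.18,0.224,0.224,0.224,0.224]
}}

```text
time_s: 22.32
position: [671.9, 256.5, 101.6]
eef_rot: [[-0.003, 0.995, -0.096], [-0.001, -0.096, -0.995], [-1.0, -0.003, 0.001]]
ft_force: [-0.1, 0.1, -0.2]
opening: 0.005
```

```bash
python3 -c "
from fit import *
np.set_printoptions(precision=3,suppress=True)
M=[642.4,-58,-.096]
o=r.get_obs();P=np.array(o['position']);print(P,rel(M,[P[0],P[1],0]),o['opening'],o['eef_rot'][0],o['time_s'])
a=[]
for n,(x0,y0) in(('top',(170,90)),('side',(200,120))):
    c=snap(n,'q_'+n);im=c['image'][:,:,::-1].copy()[y0:y0+150,x0:x0+200];a.append(cv2.resize(im,None,fx=4,fy=4,interpolation=cv2.INTER_CUBIC)[:300 if 0 else 600])
    for s in(90,65): print(n,s,[(w2px(c,tw(M,(0,s,z)))-[x0,y0])*4 for z in(122,85)])
    cv2.imwrite('pics/q_%sc.png'%n,a[-1])
"
```

```text
[671.899 256.463 101.636] [ -0.779 315.843   0.096] 0.004760206945067526 [-0.003  0.995 -0.096] 22.325
top 90 [array([520.773, 311.787]), array([522.019, 317.693])]
top 65 [array([563.519, 316.376]), array([563.499, 322.146])]
side 90 [array([561.539, 250.614]), array([560.629, 289.664])]
side 65 [array([577.268, 276.591]), array([575.914, 315.515])]
```

View pics/q_sidec.png

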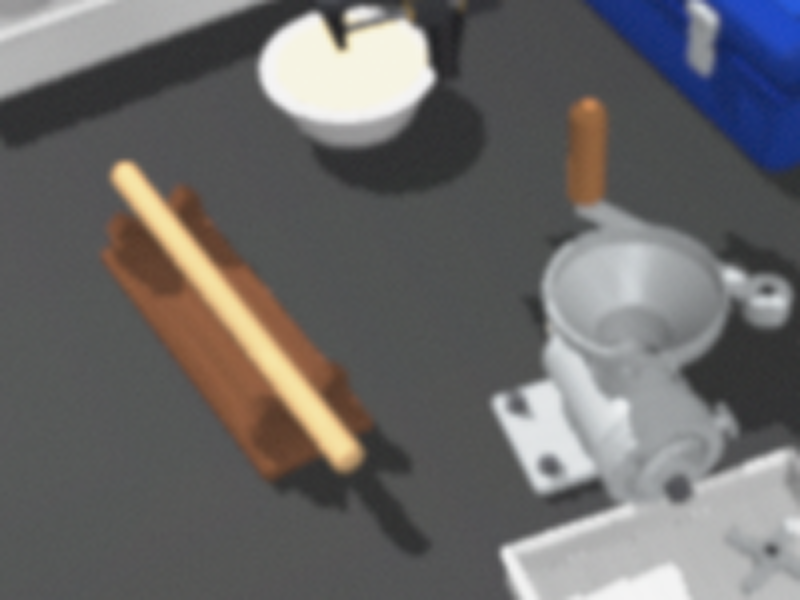

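View pics/q_topc.png

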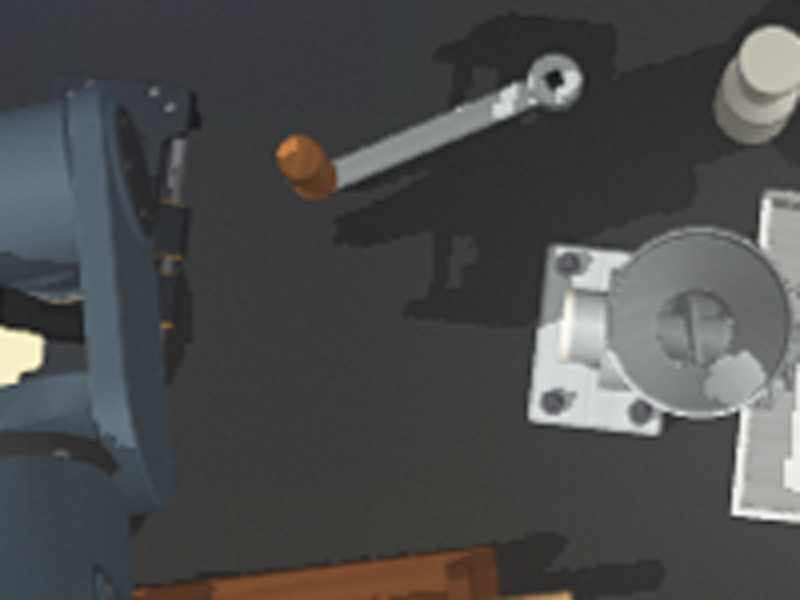

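The fingers shut too slowly, so I lifted before they had gripped. The pin still lies in its rest, its ends within 1-2 px of before, so I go back and close for longer.

Call:
{"name": "servo_tool", "arguments": {
  "fingers": [-1,-1,-1,-1,-1,-1,-1,-1,-1,-1,-1,-1,-1],
  "delta_pos": [
    [0,-0.05,0.012],
    [0,-0.1,0.024],
    [0,-0.15,0.036],
    [0,-0.2,0.048],
    [0,-0.22,0.053],
    [0,-0.22,0.053],
    [0,-0.22,0.053],
    [0,-0.22,0.053],
    [0.03,-0.22,0.053],
    [0.06,-0.22,0.053],
    [0.076,-0.22,0.053],
    [0.076,-0.22,0.053],
    [0.076,-0.22,0.053]
  ],
  "roll": [-0.06,-0.12,-0.18,-0.222,-0.222,-0.222,-0.222,-0.222,-0.222,-0.222,-0.222,-0.222,-0.222]
}}

```text
time_s: 24.05
position: [450.0, 225.2, 27.0]
eef_rot: [[0.001, 0.992, 0.126], [0.0, 0.126, -0.992], [-1.0, 0.001, -0.0]]
ft_force: [-0.1, 0.1, 0.5]
opening: 0.999
```

Call:
{"name": "servo_tool", "arguments": {
  "fingers": [1,1,1,1,1,1,1,1,1],
  "delta_pos": [
    [0,0,0],
    [0,0,0],
    [0,0,0],
    [0,0,0],
    [0,0,0],
    [0,0,0],
    [0,0,0],
    [0,0,0],
    [0,0,0]
  ],
  "roll": [0,0,0,0,0,0,0,0,0]
}}

```text
time_s: 25.18
position: [449.0, 225.0, 26.4]
eef_rot: [[-0.001, 0.992, 0.126], [-0.0, 0.126, -0.992], [-1.0, -0.001, 0.0]]
ft_force: [-0.7, 0.0, 0.4]
opening: 0.219
```

Call:
{"name": "servo_tool", "arguments": {
  "fingers": [1,1,1,1,1,1,1,1,1,1,1,1],
  "delta_pos": [
    [-0.02,0,0],
    [-0.045,0,0],
    [-0.07,0,0],
    [-0.076,0,0],
    [-0.076,0.03,0],
    [-0.076,0.075,-0.001],
    [-0.076,0.12,-0.002],
    [-0.076,0.165,-0.003],
    [-0.076,0.205,-0.004],
    [-0.076,0.226,-0.004],
    [-0.076,0.226,-0.004],
    [-0.076,0.226,-0.004]
  ],
  "roll": [0,0,0,0,0.05,0.1,0.15,0.2,0.222,0.222,0.222,0.222]
}}

```text
time_s: 26.68
position: [671.0, 257.2, 101.1]
eef_rot: [[-0.004, 0.995, -0.096], [-0.001, -0.096, -0.995], [-1.0, -0.004, 0.001]]
ft_force: [-0.9, 0.0, -0.1]
opening: 0.218
```

```bash
python3 -c "
from fit import *
np.set_printoptions(precision=3,suppress=True)
M=[642.4,-58,-.096]
o=r.get_obs();P=np.array(o['position']);print(P,rel(M,[P[0],P[1],0]),o['opening'],o['ft_force'],o['time_s'])
c=snap('top');s=snap('side')
ims=[]
for n,cc,(x0,y0) in(('top',c,(190,110)),('side',s,(260,115))):
    im=cc['image'][y0:y0+110,x0:x0+160,::-1];ims.append(cv2.resize(im,None,fx=5,fy=5,interpolation=cv2.INTER_CUBIC)[:290 if n=='top' else 550][-290:] if 0 else cv2.resize(im,(436,300),interpolation=cv2.INTER_CUBIC))
    for y in(90,65,130): print(n,y,[((w2px(cc,tw(M,(0,y,z)))-[x0,y0])*[436/160,300/110]).round(0) for z in(122,85)])
cv2.imwrite('pics/r.png',np.vstack([cv2.resize(i,(436,300)) for i in ims]))
for n,cc in(('top',c),('side',s)):
    for k in('pin','pin_a','mincer_bush'): print(n,k,[(round(d['p'],2),np.round(d['position'],1)) for d in nets.spot_in(n,k)[:2]])
"
```

```text
[670.97 257.15 101.14] [ -1.77  316.437   0.096] 0.21828494989481104 [-0.9    0.028 -0.073] 26.675
top 90 [array([300., 158.]), array([301., 162.])]
top 65 [array([329., 161.]), array([329., 165.])]
top 130 [array([254., 153.]), array([256., 157.])]
side 90 [array([219., 185.]), array([218., 211.])]
side 65 [array([230., 202.]), array([229., 229.])]
side 130 [array([203., 157.]), array([202., 184.])]
top pin [(0.98, array([257.8, 161.3]))]
top pin_a [(0.98, array([257.8, 161.3]))]
top mincer_bush [(0.77, array([336.6, 172.5])), (0.73, array([346.3, 173.5]))]
side pin [(0.87, array([323.9, 156.8]))]
side pin_a [(0.87, array([323.9, 156.8]))]
side mincer_bush [(0.6, array([356.2, 211.6])), (0.57, array([402.6, 334.7]))]
```

View pics/r.png

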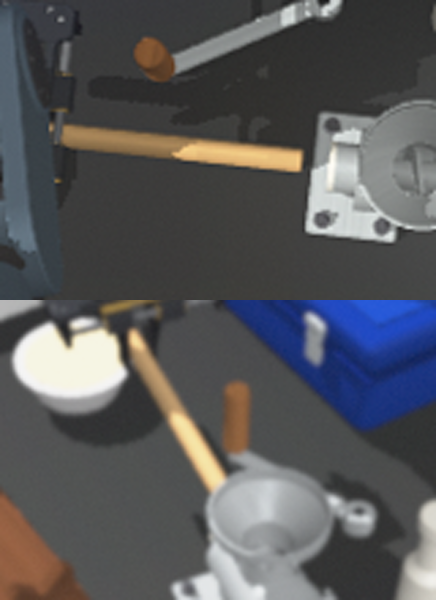

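```bash
cat > pinchk.py <<'E'
import sys
from fit import *
np.set_printoptions(precision=2,suppress=True)
M=[642.4,-58,-.096]
P=np.array(r.get_obs()['position']);pm=rel(M,[P[0],P[1],0]);z=P[2]+19;print('tcp m',pm[:2],P[2])
def mid(c,f,h):
    # f(s): local mincer point along search; edges of bright strip within +-h mm
    s=np.arange(-h,h+.1,.25);g=cv2.cvtColor(c['image'],cv2.COLOR_RGB2GRAY).astype(np.float32) if 1 else 0
    g=c['image'][:,:,0].astype(np.float32) # red channel
    X=np.array([w2px(c,tw(M,f(t))) for t in s],np.float32)
    v=cv2.GaussianBlur(cv2.remap(g,X[:,:1],X[:,1:],cv2.INTER_LINEAR),(1,9),0)[:,0];d=np.gradient(v)
    i,j=sorted([d.argmax(),d.argmin()]);return (s[i]+s[j])/2,s[j]-s[i]
c=eyes.camera('top');cs=eyes.camera('side')
for y in(95,110,130,150,170,190,210): print('pin y',y,'top dx',np.array(mid(c,lambda t:(pm[0]+t,y,z),16)),'side (dz-equiv)',np.array(mid(cs,lambda t:(pm[0]+t,y,z),18)))
for y in(50,53,56,59,62): print('housing',y,np.array(mid(c,lambda t:(t,y,85),30)))
E
python3 pinchk.py
```

```text
tcp m [ -0.03 316.96] 102.76814763759418
pin y 95 top dx [ 0.38 18.75] side (dz-equiv) [-0.88 19.75]
pin y 110 top dx [-1.12 18.75] side (dz-equiv) [ 1.25 22.5 ]
pin y 130 top dx [-0.62 18.75] side (dz-equiv) [ 1. 23.]
pin y 150 top dx [-0.62 18.75] side (dz-equiv) [ 0.88 22.75]
pin y 170 top dx [-0.62 18.75] side (dz-equiv) [ 1.62 20.75]
pin y 190 top dx [-0.12 18.75] side (dz-equiv) [ 1.12 21.75]
pin y 210 top dx [-0.12 18.75] side (dz-equiv) [ 1.38 22.25]
housing 50 [-1.62 45.75]
housing 53 [ 0.12 45.75]
housing 56 [ 0. 46.]
housing 59 [25.88  6.75]
housing 62 [25.62  6.75]
```

Call:
{"name": "servo_tool", "arguments": {
  "fingers": [1,1,1,1,1,1,1,1,1,1,1,1,1,1],
  "delta_pos": [
    [0.02,0,0],
    [0.0365,0,0],
    [0.0365,0,0],
    [0.0365,0,0],
    [0.0365,0,0.01],
    [0.0365,0,0.018],
    [0.0365,0,0.024],
    [0.0365,0,0.03],
    [0.0365,0,0.036],
    [0.0365,0,0.042],
    [0.0365,0,0.048],
    [0.0365,0,0.054],
    [0.0365,0,0.06],
    [0.0365,0,0.06]
  ],
  "roll": [0,0,0,0,0,0,0,0,0,0,0,0,0,0]
}}

```text
time_s: 28.92
position: [667.1, 196.5, 65.9]
eef_rot: [[-0.001, 0.995, -0.097], [-0.001, -0.097, -0.995], [-1.0, -0.001, 0.001]]
ft_force: [0.6, 0.3, -1.0]
opening: 0.221
```

```bash
python3 pinchk.py; python3 -c "
from h import *
c=snap('side');im=c['image'][120:320,300:480,::-1];cv2.imwrite('pics/s1.png',cv2.resize(im,None,fx=3,fy=3,interpolation=cv2.INTER_CUBIC));print(r.get_obs()['ft_force'],r.get_obs()['opening'])"
```

```text
tcp m [  0.15 255.73] 65.86517099623664
pin y 95 top dx [-0.62 19.25] side (dz-equiv) [-8.  6.]
pin y 110 top dx [-0.12 19.25] side (dz-equiv) [-3.25 14.5 ]
pin y 130 top dx [ 0.25 19.5 ] side (dz-equiv) [ 0.75 19.  ]
pin y 150 top dx [ 0.38 19.25] side (dz-equiv) [ 1.38 20.25]
pin y 170 top dx [ 0.62 19.75] side (dz-equiv) [ 1.12 22.25]
pin y 190 top dx [ 0.  17.5] side (dz-equiv) [ 2.5 21. ]
pin y 210 top dx [-0.88 19.25] side (dz-equiv) [ 1.62 20.75]
housing 50 [-0.38 47.75]
housing 53 [ 0.25 46.  ]
housing 56 [ 0. 46.]
housing 59 [-0.38 45.75]
housing 62 [ 4.88 48.25]
[ 0.08906938  0.24692323 -1.00455162] 0.220757220393444
```

View pics/s1.png

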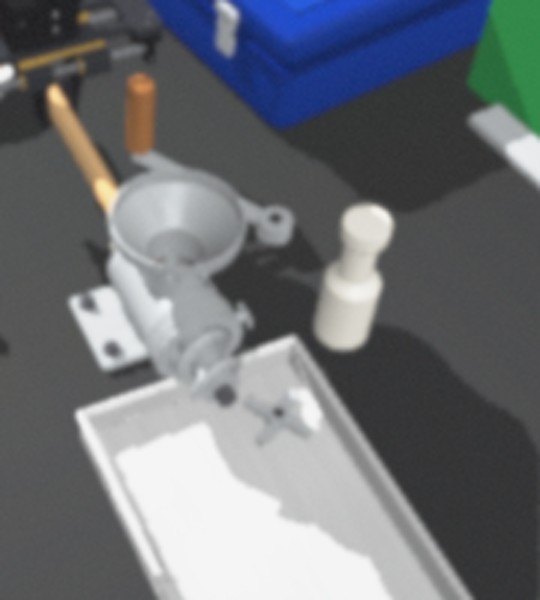

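Call:
{"name": "servo_tool", "arguments": {
  "fingers": [1,1,1,1,1,1,1,1,1,1,1,1,1,1,1,1,1,1],
  "delta_pos": [
    [0,0,0.008],
    [0,0,0.016],
    [0,0,0.024],
    [0,0,0.032],
    [0,0,0.04],
    [0,0,0.048],
    [0,0,0.056],
    [0,0,0.064],
    [0,0,0.072],
    [0,0,0.08],
    [0,0,0.088],
    [0,0,0.096],
    [0,0,0.104],
    [0,0,0.112],
    [0,0,0.118],
    [0,0,0.118],
    [0,0,0.118],
    [0,0,0.118]
  ],
  "roll": [0,0,0,0,0,0,0,0,0,0,0,0,0,0,0,0,0,0]
}}

```text
time_s: 31.32
position: [655.9, 80.6, 66.0]
eef_rot: [[0.0, 0.995, -0.095], [0.0, -0.095, -0.995], [-1.0, 0.0, -0.0]]
ft_force: [-1.2, 0.0, -1.4]
opening: 0.219
```

```bash
python3 -c "
from h import *
c=snap('side');im=c['image'][120:400,280:500,::-1];cv2.imwrite('pics/s2.png',cv2.resize(im,None,fx=2.1,fy=2.1,interpolation=cv2.INTER_CUBIC))
for n in('worm','worm_tail','worm_nose'):print([(round(d['p'],2),d['position'],px2w(c,d['position'],27)) for d in nets.spot_in('side',n)[:2]])"
```

```text
[(0.68, [380.5, 279.7], array([ 625.0228638 , -214.54506169,   27.        ])), (0.19, [365.1, 235.8], array([660.41042175, -86.67020954,  27.        ]))]
[(0.64, [354.5, 209.0], array([682.50599869,   5.20745357,  27.        ]))]
[(0.73, [381.3, 274.8], array([ 633.99577535, -204.18265661,   27.        ])), (0.19, [363.2, 233.0], array([660.78106427, -76.58298799,  27.        ]))]
```

View pics/s2.png

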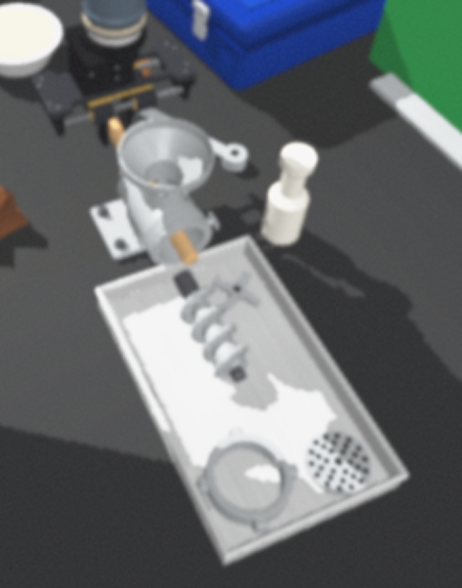

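Worm lies in the tray with the pin tip about 20 mm out of the mouth. Now I draw the pin back.

Call:
{"name": "servo_tool", "arguments": {
  "fingers": [1,1,1,1,1,1,1,1,1,1,1,1,1,1,1],
  "delta_pos": [
    [0,0,-0.01],
    [0,0,-0.025],
    [0,0,-0.04],
    [0,0,-0.055],
    [0,0,-0.07],
    [0,0,-0.085],
    [0,0,-0.1],
    [0,0,-0.115],
    [0,0,-0.13],
    [0,0,-0.145],
    [0,0,-0.16],
    [0,0,-0.178],
    [0,0,-0.178],
    [-0.02,0,-0.178],
    [-0.0365,0,-0.178]
  ],
  "roll": [0,0,0,0,0,0,0,0,0,0,0,0,0,0,0]
}}

```text
time_s: 33.4
position: [673.7, 256.9, 104.4]
eef_rot: [[0.001, 0.995, -0.097], [0.0, -0.097, -0.995], [-1.0, 0.001, -0.0]]
ft_force: [0.8, 0.1, -0.5]
opening: 0.219
```

```bash
python3 pinchk.py; python3 -c "
from fit import *
np.set_printoptions(precision=2,suppress=True)
M=[642.4,-58,-.096];c=eyes.camera('top');g=c['image'][:,:,0].astype(np.float32)
ys=np.arange(60,130,1.);X=np.array([w2px(c,tw(M,(-.5,y,121))) for y in ys],np.float32);v=cv2.remap(g,X[:,:1],X[:,1:],cv2.INTER_LINEAR)[:,0];print(v[::3]);d=np.gradient(v);print('tip y',ys[d.argmax()]);o=r.get_obs();print(o['position'],o['opening'],o['time_s'],rel(M,[*o['position'][:2],0]))"
```

```text
tcp m [  0.92 316.46] 104.42475091305145
pin y 95 top dx [-0.38 18.75] side (dz-equiv) [ 2.25 22.5 ]
pin y 110 top dx [ 0.12 18.75] side (dz-equiv) [ 3. 23.]
pin y 130 top dx [ 0.12 18.75] side (dz-equiv) [ 2.88 22.25]
pin y 150 top dx [ 0.38 19.25] side (dz-equiv) [ 3.62 21.75]
pin y 170 top dx [ 0.  19.5] side (dz-equiv) [ 3.88 21.75]
pin y 190 top dx [ 0.  20.5] side (dz-equiv) [ 4.5 23.5]
pin y 210 top dx [ 0.12 20.75] side (dz-equiv) [ 4.25 21.  ]
housing 50 [-1.62 45.75]
housing 53 [ 0.12 45.75]
housing 56 [ 0. 46.]
housing 59 [25.88  6.75]
housing 62 [25.62  6.75]
[223.81 248.96 234.19 173.54 164.66 158.29 133.09  74.25  51.57  50.31
 130.56 236.69 233.73 232.19 232.03 231.89 231.38 231.45 231.53 231.73
 231.68 231.63 231.11 230.63]
tip y 90.0
[674.59 257.14 105.23] 0.2186183463280696 33.55 [  1.83 316.78   0.1 ]
```

Call:
{"name": "servo_tool", "arguments": {
  "fingers": [1,1,1,1,1,1,1,1,1,1,1,1,1,1,1,1,1],
  "delta_pos": [
    [0,-0.04,0.01],
    [0,-0.085,0.02],
    [0,-0.13,0.03],
    [0,-0.175,0.042],
    [0,-0.21,0.052],
    [0,-0.22,0.054],
    [0,-0.22,0.054],
    [0,-0.22,0.054],
    [0,-0.22,0.054],
    [0.02,-0.22,0.054],
    [0.04,-0.22,0.054],
    [0.05,-0.22,0.054],
    [0.06,-0.22,0.054],
    [0.067,-0.22,0.054],
    [0.072,-0.22,0.054],
    [0.0755,-0.22,0.054],
    [0.0755,-0.22,0.054]
  ],
  "roll": [-0.05,-0.1,-0.15,-0.2,-0.222,-0.222,-0.222,-0.222,-0.222,-0.222,-0.222,-0.222,-0.222,-0.222,-0.222,-0.222,-0.222]
}}

```text
time_s: 35.67
position: [448.9, 224.8, 27.0]
eef_rot: [[0.0, 0.992, 0.126], [-0.0, 0.126, -0.992], [-1.0, 0.0, 0.0]]
ft_force: [0.9, -0.1, -0.9]
opening: 0.221
```

Same pose as at the grasp and low force, so I release, rise and clear.

Call:
{"name": "servo_tool", "arguments": {
  "fingers": [-1,-1,-1,-1,-1,-1,-1,-1,-1,-1,-1,-1,-1,-1,-1,-1,-1],
  "delta_pos": [
    [0,0,0],
    [0,0,0],
    [0,0,0],
    [0,0,0],
    [0,0,0],
    [0,0,0],
    [0,0,0],
    [0,0,0],
    [-0.03,0,0],
    [-0.08,0,0],
    [-0.13,0,0],
    [-0.18,0,0],
    [-0.2,-0.05,-0.05],
    [-0.2,-0.1,-0.1],
    [-0.2,-0.15,-0.15],
    [-0.2,-0.2,-0.2],
    [-0.2,-0.24,-0.25]
  ],
  "roll": [0,0,0,0,0,0,0,0,0,0,0,0,0,0,0,0,0]
}}

```text
time_s: 37.8
position: [204.7, 418.8, 227.1]
eef_rot: [[0.0, 0.992, 0.125], [0.0, 0.125, -0.992], [-1.0, 0.0, -0.0]]
ft_force: [0.3, 1.0, -0.1]
opening: 0.999
```

```bash
python3 - <<'E'
from fit import *
np.set_printoptions(precision=3,suppress=True)
c=snap('top');M=[642.4,-58,-.096];t0=[622,-270,-.093]
for d in(-5,0,5):
    b=refine([c],TR,[t0[0]+d,t0[1],t0[2]],w=5);print('tray',b[0],rel(M,b[0]),b[1:])
o=r.get_obs();print(o['position'],o['opening'],o['time_s'])
im=cv2.resize(c['image'][80:330,120:520,::-1],(800,500),interpolation=cv2.INTER_CUBIC);
def dl(pose,pts,col):
    P=[((w2px(c,tw(pose,x))-[120,80]+.5)*2).astype(int) for x in pts];cv2.polylines(im,[np.array(P)],False,col,1)
dl([455.8,163.5,.126],[(0,-165,45),(0,165,45)],(0,0,255));dl(M,[(0,65,85),(0,-65,85),(0,-400,0)],(0,255,0))
cv2.imwrite('pics/end.png',im)
E
```

```text
tray [ 619.723 -272.409   -0.087] [  -2.021 -215.595    0.009] (np.float64(0.3695959899088457), 182)
tray [ 619.783 -272.362   -0.085] [  -1.966 -215.543    0.011] (np.float64(0.38154022834532597), 183)
tray [ 619.773 -272.356   -0.087] [  -1.976 -215.538    0.009] (np.float64(0.36625317032081284), 183)
[198.579 422.966 227.271] 1.0019138911964638 37.85
```

View pics/end.png

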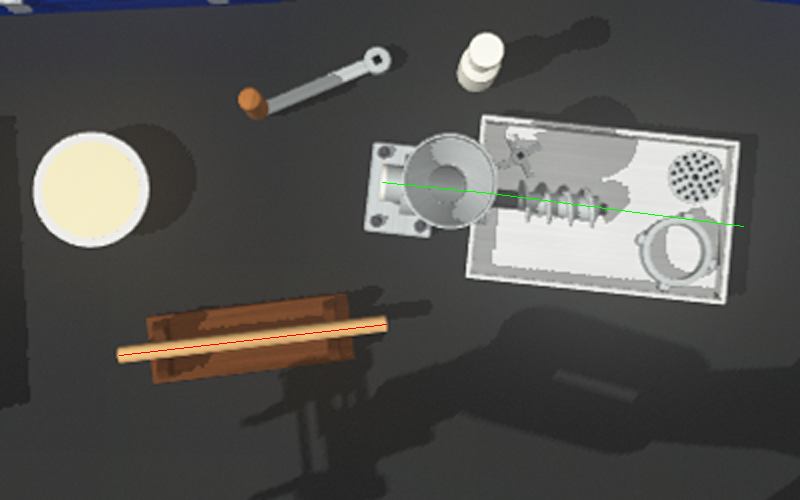

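```bash
python3 -c "
from station import r
print(r.hand_in(), r.get_obs()['time_s'])"
```

```text
the job is handed in; nothing more can be done
the job is handed in; nothing more can be done
```

The worm is out of the mincer and lying in the wash tray. The pin is back in its rest, and I handed the job in at about 38 s of the 72 s allowed.

**What I did:**
- **Tray:** I walked it forward with corner pushes, never lifting it, plus a push of about 10–15 mm on each end to set its distance from the mincer.
- **Worm:** I pushed it out through the bush with the pin until the pin stood about 20 mm out of the mouth. The worm dropped into the tray, and the gripper never came near it.
- **First pin grasp failed:** I lifted before the fingers had closed. The pin stayed in its rest undamaged, and the second grasp held.

**Last checks, from the top camera:**
- **Tray position:** its centre is at x ≈ −2 mm and y ≈ −215 mm in the mincer's frame, turned about 0.01 rad from the barrel. Earlier fits gave x of 0 to +3 mm, so it is centred to within about 3 mm. y is inside the −235 to −165 range.
- **y reading:** finger contact suggested about −206 mm instead of −215 mm; both are inside the range.
- **Parts:** the worm, nut, plate and knife are all inside the tray. The worm's tail is partly hidden by the hopper, and I worked out from its length that it is clear of the end wall.
- **Pin:** it lies on its original line in the notches.
- **Bystanders:** the crank, bowl and stomper look unmoved compared with the first picture.

One fit showed the tray 17 mm off in x. I discarded it because the gripper was hiding the near edge, and later views did not support it.

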